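Light and inspect a sawn gear tooth with the hand magnifier

TASK

Hang the lantern by its handle on the hook of the lamp post and let go of it, so that the bench is lit. Then pick up the hand magnifier and hold it level and still over the gear, its lens centred above the red-marked tooth and level with the red pointer of the height gauge, touching nothing but the gripper, and finish while still holding it there. Leave the gear, the gauge and the other things on the bench where they are.

Things in the scene. Friction and masses are not known exactly. Their poses are not given: they have to be found in the camera images.
- lantern: Upright LED lantern, about 0.26 kg, base-heavy: black base, cream tube, yellow cap (68 mm wide, 92 mm high). Rigid steel handle above the cap: two upright straps 16 mm wide (x), 4 mm thick, outer faces at y = -30 and +30 mm, from 92 to 147 mm up, joined by a round black bar (10 mm thick) along y. Opening under the bar 52 wide, 50 high, facing along x. Origin: centre of underside; z up.
- lantern_bar (a point): Middle of the lantern's handle bar, on the bar's axis (147 mm above the lantern's underside); the point's axes are the lantern's.
- stand: Lamp post screwed to the bench: plywood foot 120 x 150 x 20 mm, 28 mm square wooden post 245 mm high, and a steel hook of 8 mm round bar near its top. Origin: under the post at bench level; z up. The hook leaves the post along -x with its axis at 236 mm height, dips to its lowest place 88 mm from the post's axis and turns up at its end, 109 mm out.
- hook_seat (a point): Top of the hook's bar at its lowest place, where a hanging handle rests: 88 mm from the post's axis, 229 mm above the bench. Axes are the stand's: -x points out along the hook, away from the post; the handle bar hangs across it, along y. With the lantern hung, its bar's axis is about 5 mm above this point.
- hook_tip (a point): Topmost point of the hook's upturned end, 23 mm higher than hook_seat and 21 mm further out. The underside of the handle bar has to pass over it.
- lens: Hand magnifier, about 0.13 kg, lying flat, 18 mm thick all over: clear lens in a round black frame 80 mm across, straight white flat-sided handle 26 mm wide with a black end. Origin: at the underside of the handle, mid-width, where to grip it. x points along the handle to the lens centre 70 mm away; z up, normal to the lens. Handle from x = -73 to +30 mm; centre of mass near x = +19 mm.
- lens_center (a point): Centre of the lens, halfway through its thickness: 70 mm along x and 9 mm up from the origin of the magnifier.
- gauge: Height gauge fixed on the mat: dark steel base 50 x 70 x 22 mm with an upright graduated steel rule 26 mm wide, 197 mm high in all, which carries a black slider with a red index line all round and, level with it, a red pointer that sticks out along the gauge's -x axis. Origin: centre of the underside of the base, on the mat; z up.
- pointer_tip (a point): Tip of the red pointer (3 mm thick, 14 mm wide; mid-thickness), 18 mm out from the gauge's origin along -x. Its height, 110 to 160 mm above the bench, marks where the lens is in focus on the gear: the centre of the lens belongs at this height. The slider is held by friction only.
- gear: Sawn wooden clock gear lying loose on the mat, pale wood, 12 teeth, 90 mm across, 12 mm thick, 35 g, one tooth marked red on top. Origin: centre of its underside; x points to the marked tooth.
- gear_mark (a point): Middle of the red mark on top of the marked tooth, 40 mm from the gear's axis, 12 mm above its underside.
- mat: Green cutting mat stuck on the bench, 360 x 220 x 4 mm (x, y, z), under the gear, the gauge, the small pinion and the sanding block. Origin: centre of its underside.
- glue: Bystander: white glue bottle with a yellow label and orange cap, 58 mm across, 165 mm high, standing loose. Origin: centre of the underside.
- pinion: Bystander: small dark wooden pinion lying loose on the mat, 46 mm across, 12 mm thick. Origin: centre of the underside.
- sander: Bystander: cork sanding block lying loose on the near end of the mat, 66 x 105 x 28 mm (x, y, z). Origin: centre of the underside.
Mind the look-alikes: they are no part of the job. What is shaped like the lantern but blue, green or turquoise is not meant.

How it is judged:
On the way:
1. The lantern hangs by its handle on the hook, clear of the bench and let go (contact force between lantern and stand above 1 N and contact force between lantern and the arm below 0.05 N and contact force between lantern and the fingers below 0.05 N and distance between lantern_bar and hook_seat below 0.035 m and height (world z) of lantern above 0.05 m and angle between lantern's own z axis and vertical below 0.35 rad), for 0.5 s.
At the end, for the whole second after the job is handed in: The let-go lantern hangs by its handle (bar within 35 mm of the hook's seat, under 0.35 rad tilt). The magnifier, held by the fingers alone, is still, level within 0.12 rad, lens centre within 7 mm of the pointer's height and 15 mm sideways of the red mark (all of step 1 and z of lens_center in the frame of pointer_tip between -0.007 and 0.007 m and horizontal distance between lens_center and gear_mark below 0.015 m and angle between lens's own z axis and vertical below 0.12 rad and linear speed of lens below 0.03 m/s and contact force between lens and the fingers above 1 N and contact force between lens and gear below 0.05 N and contact force between lens and gauge below 0.05 N and contact force between lens and stand below 0.05 N and contact force between lens and lantern below 0.05 N and contact force between lens and glue below 0.05 N and contact force between lens and pinion below 0.05 N); the arm keeps its last pose, push and grip.
It fails at once if the gear is shifted by more than 10 mm (distance of gear from where it was at the start of the episode above 0.01 m).
It fails at once if the gauge's pointer is shifted by more than 4 mm (distance of pointer_tip from where it was at the start of the episode above 0.004 m).
It fails at once if the glue bottle is shifted by more than 20 mm or tipped (distance of glue from where it was at the start of the episode above 0.02 m or angle between glue's own z axis and vertical above 0.4 rad).
It fails at once if the pinion is shifted by more than 20 mm (distance of pinion from where it was at the start of the episode above 0.02 m).
It fails at once if the sanding block is shifted by more than 20 mm (distance of sander from where it was at the start of the episode above 0.02 m).
It also fails if it takes over 70 s, if anything falls off the work surface, if the arm or the gripper's body presses on something with over 40 N, if the wrist force passes 120 N, or if a joint passes its speed limit or range.

ROBOT

A 6-joint arm with a two-finger parallel gripper is mounted at the origin on the work surface. World frame = base frame: x ahead of the robot, y to its left, z up, the work surface at z = 0. Lengths are in m, angles in rad, forces in N, time in s.
With the tool pointing down it reaches from about 0.4 to 0.825 m from the base axis. Payload 7 kg.
Tool frame: the origin (TCP) lies on the mounting face of the last link; the fingertips stand arm.tcp_to_tips ahead of it and the grasp point (between the pads) lies 159 mm ahead of it (arm.tcp_to_tips is the distance from the TCP to the fingertips, in m); z points along the fingers, y is the direction in which the jaws open and shut (so a half turn about z gives the same grasp; the last joint's range is limited). The gripper opens to 88 mm and grips with 3 to 60 N. Pads are 19 mm wide; open, the fingers measure 130 mm over their backs; the gripper's body (78 mm by 193 mm) begins 47 mm behind the grasp point.
Start: joints at [1.446, 0.359, 0.012, 0, -1.224, -0.288], TCP at [0.271, 0.618, 0.405] pointing down, gripper open.
Joint ranges: [-3.07, 3.07], [-1.43, 2.12], [-1.02, 1.25], [-3.03, 1.67], [-3.05, -0], [-3.03, 3.03]. Speed limits (rad/s): [2.39, 2.39, 3.01, 3.14, 3.14, 3.14].

INTERFACE

Orientations are given as [roll, pitch, yaw] about the fixed x, y, z axes, in that order (R = Rz(yaw) Ry(pitch) Rx(roll)).
In Python, from station import arm, cams, job_done, finder gives the robot as it stands.
- The arm moves only by the tool play_rows, never from a script. Its argument "targets" is a list that holds one entry, the list of rows, each a list of 4 numbers: the shift along the tool's x, y, z in m, then the turn about the tool's z in degrees. A call has 1 to 5 rows; each row is the pose to reach, as a shift and turn from the pose commanded when the call began, along the tool's axes at that moment; what a row does not reach only later rows make up. A row lasts 1/8 s, in which the tool goes at most 62.5 mm and 10.7 degrees, less where a joint would pass 70% of its speed; a pose out of reach is approached as far as the arm can. A call with a gripper value outside its range is refused whole. "grip" is the closure in counts, from 0 (fully open) to 255 (shut), set as the call begins (left out, the last holds). The fingers move at their own pace and stop on an object; "newtons" is the grip in N (left out, the last holds). Time passes only in rows, so rows that repeat a pose let the fingers close. It gives the time, the measured TCP pose, the force and the opening at its end, in the units of the state.
- arm.get_state(): the state, without advancing time (a new reading comes with each control period).
- cams.grab_frame(name): name is "scene" or "top" or "wrist"; returns (picture, depth): 384x512x3 uint8, red, green, blue; 384x512 float32, m along the optical axis (not along the pixel's ray), 0 where there is no reading.
- cams.camera_params(name): a dict with "intrinsics" (3x3 intrinsics, pixels), "position" and "attitude" of the camera in the world. Camera axes: x right, y down, z forward; pixel columns grow to the right and rows downward; lengths in m; the calibration is good to about 2 mm. The wrist camera is an equidistant fisheye: a pixel r from the principal point sees the ray r / f radians off the axis. A picture is of the moment at which its call begins: read the wrist's pose just before it. camera_params takes no time and is no camera call; for the wrist camera it gives the pose at the moment of the call.
- job_done(): hands the job in, once; it reports no verdict.
Trained networks look in the newest picture that a camera, given by its name, has taken for a name from the list of things; names that differ only in an ending like _2 or _b are one class to them, and where a whole thing is asked for, a point or a joint stands for the part that bears it (a point fixed in the world has none). Each returns a list of dicts, best first, with "score" (0 to 1); they miss things now and then, are a little off and sometimes report something else, mostly with a low value. They report only what shows in the picture. A call takes as long as a camera call. They do not tell look-alikes from the thing itself.
- finder.find_in(camera, query): "xyz" ([x, y, z] in m, in world coordinates, good to about 4 mm: the middle of the surface that is visible of it).
- finder.masks_of(camera, query): "mask" (384x512 bool, what is visible of it).
The state is a dict: "t": time; "q": joint angles; "qd": joint speeds; "joint_efforts": joint torques, N m; "eef_pos": TCP position; "ee_rot": TCP orientation; "force": force on the tool from outside, world axes, zero at the start; "moment": the same for the moment, N m; "width": finger opening in m.
Only numpy, scipy, OpenCV 4.12 (cv2) and the standard library are available. Lean on these libraries where they do the work, as an engineer would, in place of code of your own. Each camera call takes 0.05 s, during which the arm holds its last target. There are 200 camera calls.

## Working session

There is one attempt and no reset: what is moved stays moved. The work goes in short steps, Python scripts to look and compute and a tool call to move; the robot and the scene stay as the last step left them, time stands still between calls to the robot, and variables do not carry over. Pictures are saved under pics/ and viewed, about 8 in all and at most 12, crops included, and the job is handed in when it is done.

Besides the shell and the picture viewer there is one more tool, called after "Call:" by a JSON object that holds its "method" and its "body". play_rows: Moves the arm, as the interface text tells. Its arguments: {"type":"object","properties":{"targets":{"type":"array","items":{"type":"array","items":{"type":"array","items":{"type":"number"}}}},"grip":{"type":"number"},"newtons":{"type":"number"}},"required":["targets"]}

```bash
mkdir -p pics; ls
cat > h.py <<'E'
import numpy as np, cv2
from station import arm, cams, finder
def save(name, img): cv2.imwrite(f'pics/{name}.png', cv2.cvtColor(img, cv2.COLOR_RGB2BGR))
def rot(cp):
    a=np.array(cp['attitude'],float)
    if a.shape==(3,3): return a
    from scipy.spatial.transform import Rotation as R
    return R.from_euler('xyz',a).as_matrix() if a.size==3 else R.from_quat(a).as_matrix()
def cloud(cam, d, cp):
    K=np.array(cp['intrinsics']); v,u=np.mgrid[:384,:512].astype(float)
    x=(u-K[0,2])/K[0,0]; y=(v-K[1,2])/K[1,1]
    if cam=='wrist':
        r=np.hypot(x,y); s=np.where(r>1e-9,np.tan(np.minimum(r,1.5))/np.maximum(r,1e-9),1); x,y=x*s,y*s
    P=np.stack([x*d,y*d,d],-1)
    return P@rot(cp).T+np.array(cp['position'])
E
python3 - <<'E'
from h import *
print(arm.get_state(), arm.tcp_to_tips)
ims=[]
for c in ('scene','top'):
    im,d=cams.grab_frame(c); cp=cams.camera_params(c); print(c,cp); np.savez(c+'.npz',im=im,d=d); ims.append(im)
    for n in ('lantern','lantern_bar','stand','hook_seat','hook_tip','lens','lens_center','gauge','pointer_tip','gear','gear_mark','glue','pinion','sander'):
        print(n,[(np.round(r['xyz'],3).tolist(),round(r['score'],2)) for r in finder.find_in(c,n)[:3]])
save('both',cv2.resize(np.vstack(ims),None,fx=.78,fy=.78)) if 0 else (save('scene',ims[0]),save('top',ims[1]))
E
```

```text
pics
{'t': 0.0, 'q': array([ 1.44606266e+00,  3.59407823e-01,  1.10518533e-02, -3.51852728e-04,
       -1.22410410e+00, -2.88085821e-01]), 'qd': array([-0.00234582,  0.00028989,  0.0011536 ,  0.00062229, -0.00012539,
        0.00100917]), 'joint_efforts': array([ 4.37069320e-04, -5.82709622e+01,  2.93066704e+01,  6.99735850e+00,
        7.29675448e-03, -1.51614631e-04]), 'eef_pos': array([0.27073692, 0.6181127 , 0.40370554]), 'ee_rot': array([ 3.13990349e+00, -1.55613593e-04, -4.12939190e-01]), 'force': array([-0.42335691, -0.7934314 , -0.24774638]), 'moment': array([ 0.00468354, -0.07797711, -0.01437246]), 'width': 0.08722441779720691} 0.1781
scene {'intrinsics': array([[435.09444529,   0.        , 249.17414243],
       [  0.        , 435.09444529, 196.3770974 ],
       [  0.        ,   0.        ,   1.        ]]), 'position': array([ 0.98513912, -0.43354148,  1.10829548]), 'attitude': array([-2.58725563, -0.01122865,  0.87087968])}
lantern [([0.436, -0.411, 0.083], 0.92), ([0.443, -0.286, 0.092], 0.73), ([0.566, -0.456, 0.087], 0.72)]
lantern_bar [([0.444, -0.293, 0.09], 0.96), ([0
[... 959 characters left out ...]
.97), ([0.406, -0.4, 0.094], 0.8), ([0.422, -0.283, 0.088], 0.72)]
stand [([0.712, 0.242, 0.022], 0.58)]
hook_seat [([0.712, 0.24, 0.023], 0.91)]
hook_tip [([0.715, 0.249, 0.017], 0.68)]
lens [([0.483, 0.292, 0.012], 0.81)]
lens_center [([0.486, 0.295, 0.016], 0.78), ([0.701, -0.248, 0.111], 0.54)]
gauge [([0.754, -0.003, 0.03], 0.91), ([0.463, 0.069, 0.035], 0.43)]
pointer_tip [([0.749, -0.003, 0.148], 0.59), ([0.487, 0.292, 0.019], 0.45)]
gear [([0.615, 0.016, 0.015], 0.69)]
gear_mark [([0.616, 0.018, 0.016], 0.63)]
glue [([0.697, -0.249, 0.11], 0.57), ([0.488, 0.293, 0.015], 0.5), ([0.753, -0.004, 0.03], 0.45)]
pinion [([0.466, -0.041, 0.018], 0.69)]
sander [([0.464, 0.072, 0.033], 0.86)]
```

View pics/scene.png

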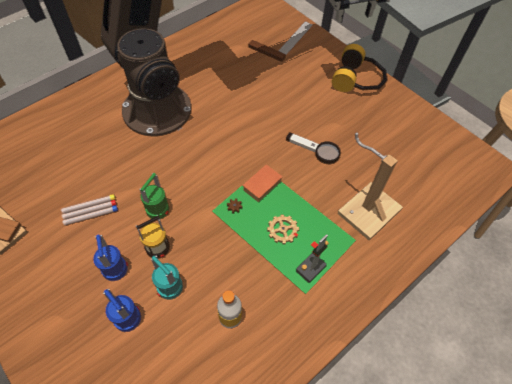

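View pics/top.png

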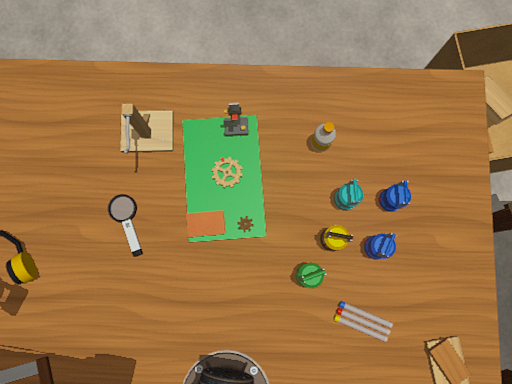

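The scene view shows the yellow lantern at (153,238), with blue, green and turquoise look-alikes around it. The lamp post is at (380,185), its hook end at (357,136), the lens at (327,152), the gear at (283,229) and the gauge at (313,262). In the top view the lantern is at (336,237), the hook runs from about (127,112) to (127,152), the lens is at (122,208), and the gear's centre is at (227,172).

Run:
```python
from h import *
for c in ('scene','top'):
    z=np.load(c+'.npz'); im=z['im'].astype(int); d=z['d']; P=cloud(c,d,cams.camera_params(c)); ok=d>0
    def rep(n,m):
        m=m&ok
        if m.sum()<3: print(c,n,m.sum()); return
        q=P[m]; xy=q[:,:2]; (cx,cy),(w,h),a=cv2.minAreaRect(xy.astype(np.float32)); cov=np.cov(xy.T); e,v=np.linalg.eigh(cov)
        print(c,n,m.sum(),'mean',q.mean(0).round(4),'zmin/max',q[:,2].min().round(3),q[:,2].max().round(3),'rect',np.round([cx,cy,w,h],4),round(a,1),'pca',np.degrees(np.arctan2(v[1,1],v[0,1])).round(1),np.sqrt(e).round(4))
    X,Y,Z=P[...,0],P[...,1],P[...,2]; r,g,b=im[...,0],im[...,1],im[...,2]
    near=lambda x,y,R:np.hypot(X-x,Y-y)<R
    rep('cap top',near(.43,-.285,.06)&(Z>.085)&(Z<.1)&(r>120)&(b<90))
    rep('bar',near(.43,-.285,.06)&(Z>.138)&(Z<.17))
    rep('posttop',near(.72,.24,.12)&(Z>.237)&(Z<.26)&(r-b>40))
    rep('hook',near(.66,.24,.15)&(Z>.2)&(Z<.27)&(r-b<40))
    rep('foot',near(.72,.24,.13)&(Z>.012)&(Z<.03)&(r-b>20))
    rep('lens',near(.484,.29,.11)&(Z>.009)&(Z<.03)&(r-b<40))
    rep('lenshandle',near(.45,.28,.15)&(Z>.009)&(Z<.03)&(r>150)&(r-b<40))
    rep('redgear',near(.62,.015,.06)&(r>150)&(g<70)&(b<80))
    rep('gear',near(.62,.015,.06)&(Z>.01)&(r>g+15))
    rep('redptr',near(.76,-.005,.08)&(Z>.08)&(r>140)&(g<80)&(b<80))
    m=near(.66,.24,.15)&(Z>.2)&(Z<.27)&(r-b<40)&ok
    q=P[m]; q=q[np.argsort(q[:,0])]; print(q[::max(1,len(q)//14)].round(3).tolist())
a=[np.load(c+'.npz')['im'] for c in ('scene','top')]
R=lambda i:cv2.resize(i,(400,300),interpolation=cv2.INTER_CUBIC)
save('crops',np.vstack([np.hstack([R(a[0][115:190,330:430]),R(a[0][205:280,240:340])]),np.hstack([R(a[1][95:170,90:190]),R(a[1][200:275,290:390])])]))
```

```text
scene cap top 389 mean [ 0.4365 -0.2868  0.0904] zmin/max 0.085 0.098 rect [ 0.4357 -0.2871  0.0624  0.0615] 85.6 pca 168.6 [0.0149 0.016 ]
scene bar 108 mean [ 0.4348 -0.2865  0.1489] zmin/max 0.139 0.155 rect [ 0.434  -0.2862  0.0588  0.0157] 80.0 pca 79.7 [0.0033 0.0188]
scene posttop 127 mean [0.7218 0.2529 0.2434] zmin/max 0.237 0.249 rect [0.6791 0.248  0.1198 0.0286] 7.2 pca 178.2 [0.0083 0.0172]
scene hook 110 mean [0.6577 0.2504 0.2355] zmin/max 0.222 0.254 rect [0.6605 0.2501 0.0956 0.0092] 2.5 pca -177.5 [0.0018 0.0301]
scene foot 1487 mean [0.7398 0.243  0.0189] zmin/max 0.012 0.03 rect [0.7341 0.2548 0.1209 0.1546] 2.7 pca 74.0 [0.0356 0.0448]
scene lens 529 mean [0.4723 0.2958 0.0144] zmin/max 0.009 0.025 rect [0.459  0.3036 0.174  0.0824] 11.0 pca -157.7 [0.0179 0.0497]
scene lenshandle 283 mean [0.4603 0.292  0.0145] zmin/max 0.009 0.024 rect [0.461  0.2879 0.1552 0.0489] 27.1 pca -158.2 [0.0098 0.0465]
scene redgear 3 mean [0.654  0.0324 0.0132] zmin/max 0.013 0.014 rect [0.6542 0.0327 0.0022 0.0043] 86.1 pca 170.4 [0.0013 0.0022]
scene gear 451 mean [0.6182 0.0162 0
[... 1583 characters left out ...]
[6.529e-01 3.250e-02 5.800e-03 2.000e-04] 1.9 pca -177.8 [0.0001 0.0029]
top gear 419 mean [0.6154 0.0181 0.0162] zmin/max 0.01 0.024 rect [0.6159 0.0186 0.0863 0.085 ] 63.1 pca -161.7 [0.0224 0.0231]
top redptr 28 mean [ 0.7451 -0.0052  0.1347] zmin/max 0.088 0.146 rect [ 0.7465 -0.0042  0.0115  0.0207] 86.8 pca 157.5 [0.0036 0.0062]
[[0.611, 0.25, 0.251], [0.619, 0.249, 0.231], [0.629, 0.252, 0.229], [0.639, 0.252, 0.232], [0.648, 0.252, 0.235], [0.656, 0.251, 0.233], [0.664, 0.254, 0.24], [0.672, 0.255, 0.24], [0.68, 0.256, 0.238], [0.689, 0.251, 0.241], [0.698, 0.257, 0.238], [0.705, 0.26, 0.239], [0.706, 0.262, 0.243], [0.708, 0.248, 0.239], [0.709, 0.246, 0.227], [0.734, 0.243, 0.225]]
```

View pics/crops.png

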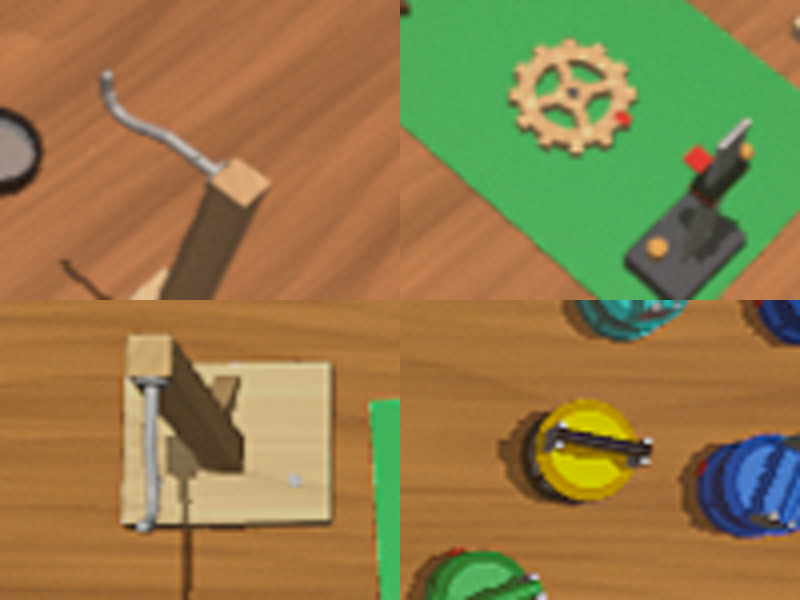

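The crops show the hook running from the post top to its upturned end, the red tooth on the gear's gauge side, the red pointer at scene (309,244), and the lantern's bar running nearly along y. Now I'll work out the first moves.

```bash
cat >> h.py <<'E'
def plan(wps, step=.06, dy=10):
    """wps: (x,y,z,yaw_deg) of TCP; prints rows per call of 5 in the tool frame at each call's start"""
    s=arm.get_state(); p=np.array([*s['eef_pos'],np.degrees(s['ee_rot'][2])]); pts=[]; a=p.copy()
    for w in wps:
        w=np.array(w,float); n=max(1,int(np.ceil(max(np.linalg.norm((w-a)[:3])/step,abs(w[3]-a[3])/dy))))
        pts+=[a+(w-a)*k/n for k in range(1,n+1)]; a=w
    for i in range(0,len(pts),5):
        c,sn=np.cos(np.radians(p[3])),np.sin(np.radians(p[3])); rows=[]
        for q in pts[i:i+5]:
            d=q-p; rows.append([round(c*d[0]+sn*d[1],4),round(sn*d[0]-c*d[1],4),round(-d[2],4),round(-d[3],1)])
        print(rows,'->',np.round(pts[min(i+4,len(pts)-1)],3)); p=pts[min(i+4,len(pts)-1)]
E
python3 -c "
from h import *
plan([(.5,.25,.42,-15),(.5,-.15,.42,-9.5),(.4335,-.2855,.40,-9.5)])"
```

```text
[[np.float64(0.0447), np.float64(0.0307), np.float64(-0.0019), np.float64(-1.1)], [np.float64(0.0894), np.float64(0.0613), np.float64(-0.0038), np.float64(-2.2)], [np.float64(0.1341), np.float64(0.092), np.float64(-0.0058), np.float64(-3.2)], [np.float64(0.1788), np.float64(0.1227), np.float64(-0.0077), np.float64(-4.3)], [np.float64(0.2236), np.float64(0.1534), np.float64(-0.0096), np.float64(-5.4)]] -> [  0.414   0.388   0.414 -18.243]
[[np.float64(0.0416), np.float64(0.0348), np.float64(-0.0019), np.float64(-1.1)], [np.float64(0.0832), np.float64(0.0695), np.float64(-0.0038), np.float64(-2.2)], [np.float64(0.1249), np.float64(0.1043), np.float64(-0.0058), np.float64(-3.2)], [np.float64(0.1428), np.float64(0.1585), np.float64(-0.0058), np.float64(-4.0)], [np.float64(0.1606), np.float64(0.2128), np.float64(-0.0058), np.float64(-4.8)]] -> [  0.5     0.136   0.42  -13.429]
[[np.float64(0.0133), np.float64(0.0556), np.float64(-0.0), np.float64(-0.8)], [np.float64(0.0265), np.float64(0.1112), np.float64(-0.0), np.float64(-1.6)], [np.float64(0.0398), np.float64(0.1667), np.float64(-0.0), np.float64(-2.4)], [np.float64(0.0531), np.float64(0.2223), np.float64(-0.0), np.float64(-3.1)], [np.float64(0.0664), np.float64(0.2779), np.float64(-0.0), np.float64(-3.9)]] -> [ 0.5  -0.15  0.42 -9.5 ]
[[np.float64(-0.0144), np.float64(0.0482), np.float64(0.0067), np.float64(-0.0)], [np.float64(-0.0288), np.float64(0.0964), np.float64(0.0133), np.float64(-0.0)], [np.float64(-0.0432), np.float64(0.1446), np.float64(0.02), np.float64(-0.0)]] -> [ 0.434 -0.286  0.4   -9.5  ]
```

Call:
{"method": "play_rows", "body": {"targets": [[[0.045, 0.031, -0.002, -1], [0.089, 0.061, -0.004, -2], [0.134, 0.092, -0.006, -3], [0.179, 0.123, -0.008, -4], [0.224, 0.153, -0.01, -5.4]]], "grip": 0}}

```text
t: 2.12
eef_pos: [0.4152, 0.3866, 0.4151]
ee_rot: [-3.141, -0.0, -0.318]
force: [1.2, 1.1, 0.1]
width: 0.0877
```

Call:
{"method": "play_rows", "body": {"targets": [[[0.042, 0.035, -0.002, -1], [0.083, 0.07, -0.004, -2], [0.125, 0.104, -0.006, -3], [0.143, 0.158, -0.006, -4], [0.161, 0.213, -0.006, -5]]]}}

```text
t: 2.75
eef_pos: [0.5009, 0.1338, 0.4206]
ee_rot: [3.142, -0.0, -0.231]
force: [1.4, -0.6, 0.4]
width: 0.0876
```

Call:
{"method": "play_rows", "body": {"targets": [[[0.013, 0.056, 0, -1], [0.027, 0.111, 0, -2], [0.04, 0.167, 0, -2.5], [0.053, 0.222, 0, -3], [0.066, 0.278, 0, -3.9]]]}}

```text
t: 3.38
eef_pos: [0.501, -0.152, 0.4211]
ee_rot: [-3.141, -0.001, -0.162]
force: [1.0, 0.4, 0.5]
width: 0.0875
```

Call:
{"method": "play_rows", "body": {"targets": [[[-0.014, 0.048, 0.007, 0], [-0.029, 0.096, 0.013, 0], [-0.043, 0.145, 0.02, 0], [-0.043, 0.145, 0.02, 0], [-0.043, 0.145, 0.02, 0]]]}}

```text
t: 4.0
eef_pos: [0.4353, -0.2864, 0.4008]
ee_rot: [3.142, -0.0, -0.164]
force: [-0.1, -0.2, -0.5]
width: 0.0875
```

Run:
```python
from h import *
s=arm.get_state(); print(s['t'],s['eef_pos'],np.degrees(s['ee_rot']))
cp=cams.camera_params('wrist'); im,d=cams.grab_frame('wrist'); print(cp)
P=cloud('wrist',d,cp); X,Y,Z=P[...,0],P[...,1],P[...,2]; r,g,b=[im[...,i].astype(int) for i in range(3)]
n=np.hypot(X-.4335,Y+.2855)<.055
for nm,m in (('bar',n&(Z>.138)&(Z<.165)),('cap',n&(Z>.085)&(Z<.1)&(r>120)&(b<90))):
    m=m&(d>0)
    if m.sum()>5:
        q=P[m]; print(nm,m.sum(),q.mean(0).round(4),np.median(q[:,2]).round(4),cv2.minAreaRect(q[:,:2].astype(np.float32)))
save('w1',im)
```

```text
4.0 [ 0.4352915  -0.2863749   0.40082996] [ 1.79999813e+02 -2.20465649e-02 -9.40530190e+00]
{'intrinsics': array([[297.31863964,   0.        , 255.63708995],
       [  0.        , 297.31863964, 189.75979264],
       [  0.        ,   0.        ,   1.        ]]), 'position': array([ 0.51196919, -0.29869003,  0.38173579]), 'attitude': array([ 2.85013847e+00, -3.75586817e-04, -1.73521489e+00])}
bar 965 [ 0.4347 -0.2872  0.1509] 0.1518 ((0.4334854185581207, -0.28687068819999695), (0.05989744886755943, 0.01569731906056404), 80.3107681274414)
cap 1992 [ 0.4412 -0.2869  0.0915] 0.0923 ((0.4341379702091217, -0.2887192368507385), (0.0664609894156456, 0.06230220943689346), 24.687170028686523)
```

View pics/w1.png

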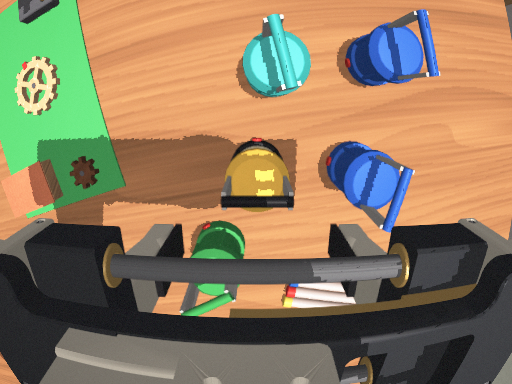

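The wrist view shows the yellow lantern at (257,180) with its bar level at (257,201), centred between the fingers. The look-alikes are clear of the finger paths.

Call:
{"method": "play_rows", "body": {"targets": [[[-0.001, 0, 0.04, 0], [-0.001, 0, 0.075, 0], [-0.001, 0, 0.1, 0], [-0.001, 0, 0.112, 0], [-0.001, 0, 0.112, 0]]]}}

```text
t: 4.68
eef_pos: [0.4348, -0.2855, 0.2885]
ee_rot: [3.142, 0.001, -0.162]
force: [-0.4, 0.8, -0.0]
width: 0.0878
```

Call:
{"method": "play_rows", "body": {"targets": [[[0, 0, 0, 0], [0, 0, 0, 0], [0, 0, 0, 0], [0, 0, 0, 0], [0, 0, 0, 0]]], "grip": 255, "newtons": 30}}

```text
t: 5.3
eef_pos: [0.4345, -0.2862, 0.2892]
ee_rot: [3.141, -0.001, -0.163]
force: [0.3, 1.0, 4.4]
width: 0.0598
```

Call:
{"method": "play_rows", "body": {"targets": [[[0, 0, 0, 0], [0, 0, 0, 0], [0, 0, -0.01, 0], [0, 0, -0.03, 0], [0, 0, -0.05, 0]]]}}

```text
t: 5.92
eef_pos: [0.4339, -0.286, 0.3389]
ee_rot: [-3.141, 0.002, -0.164]
force: [0.6, 0.2, -2.5]
width: 0.0599
```

```bash
python3 -c "
from h import *
np.set_printoptions(legacy='1.25')
plan([(.5,-.18,.46,-7),(.52,.0,.47,-2),(.54,.2455,.43,2.7)],.05)"
```

```text
[[0.012, -0.0288, -0.0303, -0.6], [0.024, -0.0577, -0.0605, -1.2], [0.036, -0.0865, -0.0908, -1.8], [0.0479, -0.1153, -0.1211, -2.4], [0.0455, -0.1605, -0.1236, -3.6]] -> [ 0.505 -0.135  0.462 -5.75 ]
[[0.0005, -0.0453, -0.0025, -1.2], [0.0009, -0.0905, -0.005, -2.5], [0.0014, -0.1358, -0.0075, -3.8], [0.0005, -0.1851, 0.0005, -4.7], [-0.0005, -0.2343, 0.0085, -5.6]] -> [ 0.528  0.098  0.454 -0.12 ]
[[0.0039, -0.0491, 0.008, -0.9], [0.0078, -0.0982, 0.016, -1.9], [0.0117, -0.1473, 0.024, -2.8]] -> [0.54  0.246 0.43  2.7  ]
```

Call:
{"method": "play_rows", "body": {"targets": [[[0.012, -0.029, -0.03, -0.6], [0.024, -0.058, -0.06, -1.2], [0.036, -0.087, -0.09, -1.8], [0.047, -0.115, -0.121, -2.4], [0.046, -0.16, -0.124, -3.6]]]}}

```text
t: 6.55
eef_pos: [0.5065, -0.1352, 0.4648]
ee_rot: [-3.141, -0.003, -0.101]
force: [0.2, 0.5, -3.6]
width: 0.0597
```

Call:
{"method": "play_rows", "body": {"targets": [[[0, -0.045, -0.003, -1.2], [0.001, -0.09, -0.005, -2.5], [0.001, -0.136, -0.007, -3.8], [0.001, -0.185, 0, -4.7], [0, -0.234, 0.008, -5.6]]]}}

```text
t: 7.18
eef_pos: [0.5287, 0.0986, 0.4545]
ee_rot: [-3.141, 0.001, -0.002]
force: [2.5, -0.0, -2.8]
width: 0.0597
```

Call:
{"method": "play_rows", "body": {"targets": [[[0.004, -0.049, 0.008, -0.9], [0.008, -0.098, 0.016, -1.9], [0.012, -0.147, 0.024, -2.8], [0.012, -0.147, 0.024, -2.8], [0.012, -0.147, 0.024, -2.8]]]}}

```text
t: 7.8
eef_pos: [0.5413, 0.2441, 0.4302]
ee_rot: [3.141, 0.001, 0.047]
force: [-0.8, -0.8, -2.1]
width: 0.0597
```

Run:
```python
from h import *
s=arm.get_state(); print(s['t'],s['eef_pos'],np.degrees(s['ee_rot']),s['width'])
cp=cams.camera_params('wrist'); im,d=cams.grab_frame('wrist')
P=cloud('wrist',d,cp); X,Y,Z=P[...,0],P[...,1],P[...,2]; r,b=im[...,0].astype(int),im[...,2].astype(int)
m=(d>0)&(X>.6)&(X<.71)&(abs(Y-.25)<.03)&(Z>.21)&(Z<.27)&(r-b<40); q=P[m]; q=q[np.argsort(q[:,0])]
for i in np.array_split(np.arange(len(q)),12):
    if len(i): print(len(i),q[i].mean(0).round(4),q[i,2].max().round(4))
m=(d>0)&(X>.69)&(X<.76)&(abs(Y-.25)<.04)&(Z>.24)&(Z<.26)&(r-b>40); print('post',P[m].mean(0),cv2.minAreaRect(P[m][:,:2].astype(np.float32)))
im2,d2=cams.grab_frame('scene'); P=cloud('scene',d2,cams.camera_params('scene'));X,Y,Z=P[...,0],P[...,1],P[...,2];r,g,b=[im2[...,i].astype(int) for i in range(3)]
m=(d2>0)&(abs(X-.54)<.06)&(abs(Y-.245)<.06)&(r>120)&(b<90)&(r-g<70)&(Z>.1)&(Z<.25); print('cap',m.sum(),P[m].mean(0),P[m][:,2].max())
save('w2',np.hstack([im[:, :],im2[60:252,280:408].repeat(2,0).repeat(2,1)]))
```

```text
7.8 [0.54125489 0.24406659 0.43015935] [1.79942590e+02 8.39401053e-02 2.67409171e+00] 0.05974575796823812
130 [0.6146 0.2498 0.2518] 0.254
130 [0.62   0.2499 0.2435] 0.2531
130 [0.626  0.2503 0.2335] 0.2383
130 [0.6322 0.2507 0.2302] 0.2334
130 [0.6384 0.2509 0.2296] 0.2323
129 [0.6444 0.2512 0.2309] 0.2346
129 [0.6502 0.2515 0.233 ] 0.2358
129 [0.6559 0.2517 0.2352] 0.2379
129 [0.6614 0.2519 0.2372] 0.2401
129 [0.6663 0.2521 0.2389] 0.2416
129 [0.6716 0.2521 0.2401] 0.242
129 [0.6775 0.2523 0.2399] 0.2423
post [nan nan nan] ((0.0, 0.0), (0.0, 0.0), 0.0)
cap 221 [0.55328028 0.24036887 0.23017323] 0.2366663627866551<stdin>:8: RuntimeWarning: Mean of empty slice.
  ret = um.true_divide(
```

View pics/w2.png

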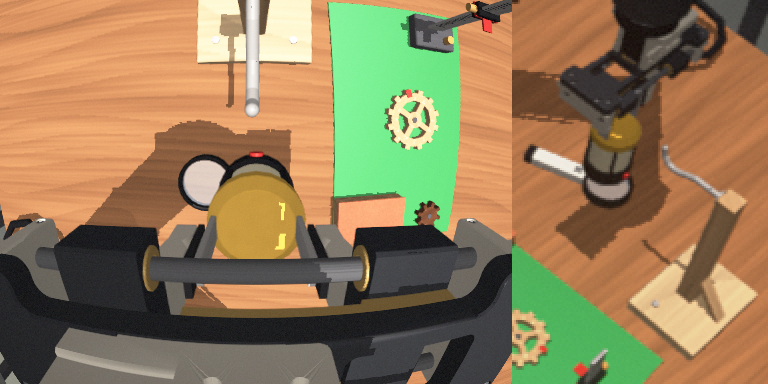

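The wrist view shows the hook end at (252,107), straight ahead of the held lantern, whose cap is at (255,215). The scene crop shows the lantern upright in front of the hook.

Call:
{"method": "play_rows", "body": {"targets": [[[0, -0.002, 0.01, 0], [0, -0.002, 0.023, 0], [0, -0.002, 0.023, 0], [0.01, -0.002, 0.023, 0], [0.03, -0.002, 0.023, 0]]]}}

```text
t: 8.52
eef_pos: [0.5721, 0.2476, 0.4085]
ee_rot: [-3.141, -0.001, 0.047]
force: [0.9, 0.3, -1.8]
width: 0.0599
```

Call:
{"method": "play_rows", "body": {"targets": [[[0.018, 0, 0, 0], [0.034, 0, 0, 0], [0.05, 0, 0, 0], [0.064, 0, 0, 0], [0.064, 0, 0, 0]]]}}

```text
t: 9.15
eef_pos: [0.6363, 0.2504, 0.4071]
ee_rot: [3.141, 0.0, 0.046]
force: [-0.2, 0.6, -3.0]
width: 0.0598
```

Call:
{"method": "play_rows", "body": {"targets": [[[0, 0, 0.008, 0], [0, 0, 0.016, 0], [0, 0, 0.024, 0], [0, 0, 0.028, 0], [0, 0, 0.028, 0]]]}}

```text
t: 9.78
eef_pos: [0.6353, 0.2505, 0.3793]
ee_rot: [3.141, 0.001, 0.046]
force: [-0.3, 0.5, -2.2]
width: 0.0601
```

Call:
{"method": "play_rows", "body": {"targets": [[[0, 0, 0.002, 0], [0, 0, 0.003, 0], [0, 0, 0.004, 0], [0, 0, 0.004, 0]]]}}

```text
t: 10.28
eef_pos: [0.6355, 0.2504, 0.3767]
ee_rot: [-3.141, -0.001, 0.046]
force: [-2.7, -0.1, 4.6]
width: 0.0595
```

The bar has touched the hook. I'll release, check, then rise.

Call:
{"method": "play_rows", "body": {"targets": [[[0, 0, 0, 0], [0, 0, 0, 0], [0, 0, 0, 0], [0, 0, 0, 0], [0, 0, 0, 0]]], "grip": 0}}

```text
t: 10.9
eef_pos: [0.6354, 0.2504, 0.3756]
ee_rot: [3.142, 0.0, 0.046]
force: [-0.5, 0.7, 0.6]
width: 0.0879
```

Run:
```python
from h import *
s=arm.get_state(); print(s['t'],s['width'],s['force'])
im,d=cams.grab_frame('wrist'); im2,_=cams.grab_frame('scene')
save('w3',np.hstack([im[:, :],im2[60:252,280:408].repeat(2,0).repeat(2,1)]))
```

```text
10.9 0.08785019761584063 [-0.52056208  0.67532149  0.55013284]
```

View pics/w3.png

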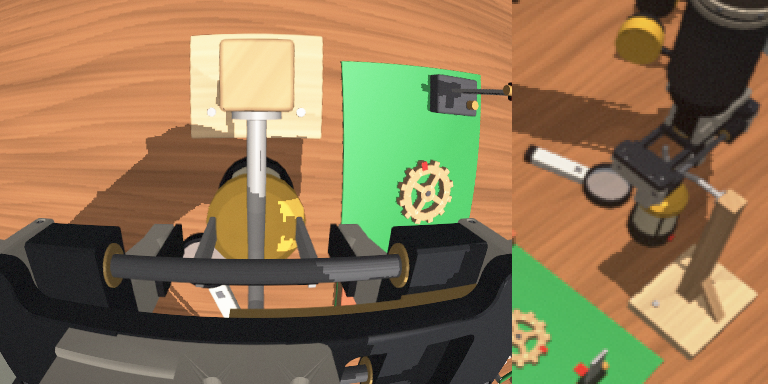

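The wrist view shows the bar crossing the hook at about (257,290) with both fingers clear of the straps. The scene crop shows the lantern hanging upright. Now I'll rise and go to the magnifier.

Call:
{"method": "play_rows", "body": {"targets": [[[0, 0, -0.01, 0], [0, 0, -0.03, 0], [0, 0, -0.06, 0], [0, 0, -0.09, 0], [0, 0, -0.12, 0]]]}}

```text
t: 11.62
eef_pos: [0.6352, 0.2503, 0.4976]
ee_rot: [-3.141, -0.001, 0.046]
force: [-0.9, 0.3, -0.3]
width: 0.0878
```

```bash
python3 -c "
from h import *
np.set_printoptions(legacy='1.25')
plan([(.43,.265,.49,15),(.43,.265,.36,22)],.055)"
```

```text
[[-0.0511, -0.006, 0.0019, -3.1], [-0.1022, -0.0121, 0.0038, -6.2], [-0.1533, -0.0181, 0.0057, -9.3], [-0.2043, -0.0242, 0.0076, -12.3], [-0.2043, -0.0242, 0.0509, -14.7]] -> [ 0.43   0.265  0.447 17.333]
[[0.0, 0.0, 0.0433, -2.3], [0.0, 0.0, 0.0867, -4.7]] -> [ 0.43   0.265  0.36  22.   ]
```

Call:
{"method": "play_rows", "body": {"targets": [[[-0.051, -0.006, 0.002, -3], [-0.102, -0.012, 0.004, -6], [-0.153, -0.018, 0.006, -9], [-0.204, -0.024, 0.008, -12], [-0.204, -0.024, 0.051, -15]]]}}

```text
t: 12.25
eef_pos: [0.4285, 0.2653, 0.449]
ee_rot: [-3.136, -0.009, 0.313]
force: [1.6, 1.0, -0.9]
width: 0.0879
```

Call:
{"method": "play_rows", "body": {"targets": [[[0, 0, 0.043, -2], [0, 0, 0.087, -4.5], [0, 0, 0.087, -4.5], [0, 0, 0.087, -4.5]]]}}

```text
t: 12.75
eef_pos: [0.4311, 0.2656, 0.3597]
ee_rot: [-3.141, -0.002, 0.386]
force: [0.0, 0.2, -0.4]
width: 0.0874
```

Run:
```python
from h import *
s=arm.get_state(); print(s['t'],s['eef_pos'],np.degrees(s['ee_rot']))
def show(c):
    cp=cams.camera_params(c); im,d=cams.grab_frame(c); P=cloud(c,d,cp); X,Y,Z=P[...,0],P[...,1],P[...,2]
    r,g,b=[im[...,i].astype(int) for i in range(3)]
    near=np.hypot(X-.45,Y-.28)<.13
    for n,m in (('handle',near&(Z>.01)&(Z<.03)&(r>150)&(abs(r-b)<30)&(np.hypot(X-.487,Y-.292)>.043)),('black',near&(Z>.01)&(Z<.03)&(r<70)&(np.hypot(X-.487,Y-.292)<.06))):
        m=m&(d>0)
        if m.sum()<10: print(c,n,m.sum()); continue
        q=P[m]; (cx,cy),w,a=cv2.minAreaRect(q[:,:2].astype(np.float32)); print(c,n,m.sum(),q.mean(0).round(4),np.median(q[:,2]).round(4),'rect',round(cx,4),round(cy,4),np.round(w,4),round(a,1),cv2.minEnclosingCircle(q[:,:2].astype(np.float32)))
    return im
im=show('wrist'); im2=show('top')
save('w4',im)
```

```text
12.75 [0.43113981 0.26555063 0.35974215] [-1.79977949e+02 -1.32666938e-01  2.21232934e+01]
wrist handle 1357 [0.428  0.2834 0.0179] 0.0186 rect 0.459 0.3029 [0.1613 0.0605] 15.1 ((0.46157407760620117, 0.29444947838783264), 0.08104832470417023)
wrist black 797 [0.4996 0.3054 0.0183] 0.0185 rect 0.5024 0.3091 [0.0691 0.0781] 47.6 ((0.5055059194564819, 0.3126457631587982), 0.03946690633893013)
top handle 145 [0.4447 0.2896 0.0159] 0.0163 rect 0.4577 0.3001 [0.1579 0.042 ] 19.9 ((0.4595521092414856, 0.2946256399154663), 0.07925592362880707)
top black 37 [0.5056 0.3039 0.0178] 0.018 rect 0.4956 0.3017 [0.0916 0.0359] 1.3 ((0.49505728483200073, 0.30623286962509155), 0.04694589227437973)
```

View pics/w4.png

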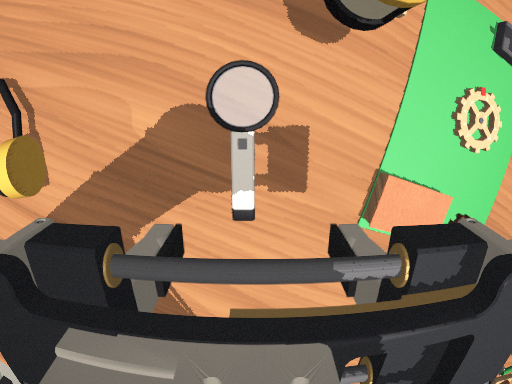

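The wrist view shows the lens ring centred at (242,96) and the handle running straight down to its black end at (243,219). I'll project these onto the z=18 mm plane. In the same step I'll get the red tooth and pointer from both fixed views.

Run:
```python
from h import *
cp=cams.camera_params('wrist'); K=cp['intrinsics']
def ray(cp,u,v,fish):
    K=cp['intrinsics']; x=(u-K[0,2])/K[0,0]; y=(v-K[1,2])/K[1,1]
    if fish: r=np.hypot(x,y); s=np.sin(r)/r; w=np.array([x*s,y*s,np.cos(r)])
    else: w=np.array([x,y,1.])
    return np.array(cp['position']),rot(cp)@w
def at(u,v,z):
    o,w=ray(cp,u,v,1); return (o+w*(z-o[2])/w[2]).round(4)
C=at(242.5,96,.018); print('C',C)
for v in (135,170,205,219): print(v,at(231.5,v,.018),at(254.5,v,.018),at(243,v,.018))
E_=at(243,219,.018); dd=(C-E_)[:2]; print('len',np.linalg.norm(dd),'ang',np.degrees(np.arctan2(dd[1],dd[0])))
u=dd/np.linalg.norm(dd); print('origin',C[:2]-.07*u,'grip+12',C[:2]-.058*u)
# pointer & mark by triangulation
def cent(c,win,th=60):
    im=np.load(c+'.npz')['im'].astype(int); m=(im[...,0]>130)&(im[...,1]<th+20)&(im[...,2]<th+20); v,u=np.nonzero(m); k=(u>=win[0])&(u<win[1])&(v>=win[2])&(v<win[3]); print(c,k.sum(),u[k].mean(),v[k].mean(),u[k].min(),u[k].max(),v[k].min(),v[k].max()); return ray(cams.camera_params(c),u[k].mean(),v[k].mean(),0)
def tri(a,b):
    A=np.stack([a[1],-b[1]],1); t=np.linalg.lstsq(A,b[0]-a[0],rcond=None)[0]; p=a[0]+t[0]*a[1];q=b[0]+t[1]*b[1]; print('tri',(p+q)/2,np.linalg.norm(p-q))
tri(cent('scene',(290,300,228,240)),cent('top',(225,245,150,170)))
tri(cent('scene',(305,318,236,252)),cent('top',(225,245,105,125)))
```

```text
C [0.5057 0.312  0.018 ]
135 [0.4618 0.3073 0.018 ] [0.4711 0.2841 0.018 ] [0.4664 0.2957 0.018 ]
170 [0.4252 0.2932 0.018 ] [0.4349 0.2694 0.018 ] [0.4301 0.2813 0.018 ]
205 [0.3866 0.2785 0.018 ] [0.3966 0.2539 0.018 ] [0.3916 0.2662 0.018 ]
219 [0.3702 0.2723 0.018 ] [0.3805 0.2474 0.018 ] [0.3754 0.2598 0.018 ]
len 0.1403671257809321 ang 21.83172872125859
origin [0.4407204  0.28596826] grip+12 [0.45185976 0.29043085]
scene 4 295.5 234.0 295 296 233 235<stdin>:16: RuntimeWarning: Mean of empty slice.
  ret = ret.dtype.type(ret / rcount)
Traceback (most recent call last):
ValueError: zero-size array to reduction operation minimum which has no identity
```

Call:
{"method": "play_rows", "body": {"targets": [[[0.029, -0.015, 0.04, 0], [0.029, -0.015, 0.09, 0], [0.029, -0.015, 0.13, 0], [0.029, -0.015, 0.155, 0], [0.029, -0.015, 0.165, 0]]]}}

```text
t: 13.48
eef_pos: [0.452, 0.2902, 0.1925]
ee_rot: [3.141, 0.0, 0.386]
force: [-0.1, 0.1, 1.4]
width: 0.088
```

Call:
{"method": "play_rows", "body": {"targets": [[[0, 0, 0.006, 0], [0, 0, 0.01, 0], [0, 0, 0.011, 0], [0, 0, 0.011, 0]]]}}

```text
t: 13.98
eef_pos: [0.4518, 0.2899, 0.1822]
ee_rot: [-3.141, -0.001, 0.387]
force: [-0.4, -0.1, 0.9]
width: 0.0879
```

Call:
{"method": "play_rows", "body": {"targets": [[[0, 0, 0, 0], [0, 0, 0, 0], [0, 0, 0, 0], [0, 0, 0, 0], [0, 0, 0, 0]]], "grip": 255, "newtons": 30}}

```text
t: 14.6
eef_pos: [0.4517, 0.2898, 0.1816]
ee_rot: [3.142, 0.0, 0.387]
force: [0.0, -0.2, -0.1]
width: 0.0434
```

Call:
{"method": "play_rows", "body": {"targets": [[[0, 0, 0, 0], [0, 0, 0, 0], [0, 0, 0, 0], [0, 0, -0.01, 0], [0, 0, -0.03, 0]]]}}

```text
t: 15.22
eef_pos: [0.4514, 0.2895, 0.2117]
ee_rot: [3.141, 0.002, 0.386]
force: [-0.3, -0.5, -0.7]
width: 0.0261
```

```bash
python3 -c "
from h import *
np.set_printoptions(legacy='1.25')
s=arm.get_state(); print(s['width'],s['force'])
plan([(.45,.27,.34,20),(.5,.09,.36,8),(.57,.0325,.36,0)],.05)"
```

```text
0.026059241930246696 [-0.31332728 -0.54091959 -0.67348647]
[[-0.0029, 0.0058, -0.0428, 0.7], [-0.0058, 0.0117, -0.0855, 1.4], [-0.0087, 0.0175, -0.1283, 2.1], [-0.0141, 0.0639, -0.1333, 5.1], [-0.0194, 0.1103, -0.1383, 8.1]] -> [ 0.475  0.18   0.35  14.   ]
[[0.0012, 0.0467, -0.005, 3.0], [0.0025, 0.0934, -0.01, 6.0], [0.0295, 0.1297, -0.01, 10.0], [0.0565, 0.1661, -0.01, 14.0]] -> [0.57  0.032 0.36  0.   ]
```

Call:
{"method": "play_rows", "body": {"targets": [[[-0.003, 0.006, -0.043, 1], [-0.006, 0.012, -0.085, 1.5], [-0.009, 0.018, -0.128, 2], [-0.014, 0.064, -0.133, 5], [-0.019, 0.11, -0.138, 8]]]}}

```text
t: 15.85
eef_pos: [0.4754, 0.1798, 0.3511]
ee_rot: [-3.141, -0.002, 0.247]
force: [0.8, 0.5, -2.0]
width: 0.0258
```

Call:
{"method": "play_rows", "body": {"targets": [[[0.001, 0.047, -0.005, 3], [0.003, 0.093, -0.01, 6], [0.03, 0.13, -0.01, 10], [0.056, 0.166, -0.01, 14], [0.056, 0.166, -0.01, 14]]]}}

```text
t: 16.48
eef_pos: [0.5718, 0.0316, 0.3596]
ee_rot: [3.141, 0.0, -0.001]
force: [0.1, 0.5, -1.5]
width: 0.0257
```

```bash
cat > m.py <<'E'
from h import *
import sys
s=arm.get_state(); t=s['eef_pos']; print(s['t'],t,np.degrees(s['ee_rot']),s['force'],s['width'])
ims=[]
for c in ('wrist','top','scene'):
    cp=cams.camera_params(c); im,d=cams.grab_frame(c); ims.append(im); P=cloud(c,d,cp); X,Y,Z=P[...,0],P[...,1],P[...,2]
    r,g,b=[im[...,i].astype(int) for i in range(3)]; L=t+[.058,0,-.173]
    red=(r>130)&(r>g*2)&(r>b*2)&(d>0)
    for n,m in (('mark',red&(np.hypot(X-.6535,Y-.0325)<.02)&(Z<.035)),('ptr',red&(np.hypot(X-.745,Y+.005)<.035)&(Z>.1)&(Z<.17)),
                ('lensblack',(d>0)&(r<70)&(g<70)&(b<70)&(np.hypot(X-L[0],Y-L[1])<.055)&(np.hypot(X-L[0],Y-L[1])>.03)&(abs(Z-L[2])<.025)&(X>L[0]-.025)),
                ('handle',(d>0)&(r>140)&(abs(r-b)<35)&(abs(Y-L[1])<.03)&(X<L[0]-.04)&(X>L[0]-.15)&(abs(Z-L[2])<.03))):
        if m.sum()<4: print(c,n,m.sum()); continue
        q=P[m]; v,u=np.nonzero(m); print(c,n,m.sum(),'px',u.mean().round(1),v.mean().round(1),q.mean(0).round(4),'med',np.median(q,0).round(4),'min',q.min(0).round(3),'max',q.max(0).round(3))
        if n=='lensblack':
            A=np.c_[q[:,:2]-L[:2],np.ones(len(q))]; co=np.linalg.lstsq(A,q[:,2],rcond=None)[0]; print('   circle',cv2.minEnclosingCircle(q[:,:2].astype(np.float32)),'plane slope/z',co.round(4))
save(sys.argv[1],np.hstack([ims[0],ims[2][180:288,250:322].repeat(3,0).repeat(3,1)[:384] if 0 else cv2.resize(ims[2][170:298,240:336],(288,384))]))
E
python3 m.py w5
```

```text
16.475 [0.5717886  0.03159799 0.35962852] [ 1.79976249e+02  1.50281784e-02 -7.15458222e-02] [ 0.0700449   0.51030359 -1.5450269 ] 0.025677793802824395
wrist mark 0
wrist ptr 0
wrist lensblack 4320 px 256.5 120.2 [0.6411 0.0314 0.1958] med [0.6442 0.0306 0.1963] min [ 0.605 -0.007  0.187] max [0.67  0.072 0.199]
   circle ((0.6304028034210205, 0.03220862150192261), 0.039624325931072235) plane slope/z [ 0.0107 -0.0012  0.1957]
wrist handle 2349 px 255.5 262.8 [0.5625 0.032  0.1967] med [0.5694 0.0322 0.1967] min [0.53  0.019 0.193] max [0.59  0.045 0.199]
top mark 0
top ptr 33 px 234.3 116.4 [ 0.7431 -0.0045  0.1395] med [ 0.743  -0.0041  0.1418] min [ 0.734 -0.012  0.106] max [0.756 0.002 0.145]
top lensblack 8 px 231.4 152.4 [ 0.631  -0.0028  0.1937] med [ 0.6307 -0.002   0.1942] min [ 0.626 -0.005  0.191] max [ 0.637 -0.002  0.195]
   circle ((0.632021427154541, -0.0030669867992401123), 0.005572012159973383) plane slope/z [-0.165   0.4761  0.2103]
top handle 192 px 215.3 194.2 [0.5228 0.0336 0.1959] med [0.5231 0.0338 0.196 ] min [0.5   0.021 0.19 ] max [0.548 0.047 0.203]
scene mark 7 px 295.0 234.0 [0.6526 0.0309 0.015 ] med [0.6529 0.0304 0.0158] min [0.649 0.029 0.012] max [0.657 0.033 0.016]
scene ptr 25 px 314.3 244.4 [ 0.7422 -0.006   0.1415] med [ 0.7423 -0.0061  0.142 ] min [ 0.735 -0.011  0.134] max [0.749 0.001 0.146]
scene lensblack 212 px 297.9 200.6 [0.6435 0.025  0.1909] med [0.6481 0.0153 0.1929] min [ 0.606 -0.007  0.177] max [0.669 0.074 0.199]
   circle ((0.629461407661438, 0.033876292407512665), 0.040724098682403564) plane slope/z [-0.0156  0.0608  0.1916]
scene handle 7 px 285.0 182.7 [0.5863 0.0338 0.1957] med [0.5866 0.0335 0.1962] min [0.583 0.023 0.191] max [0.587 0.043 0.198]
```

View pics/w5.png

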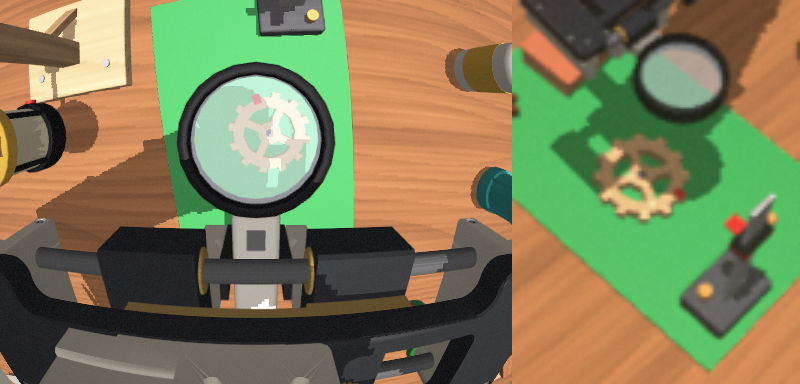

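The wrist view shows the lens ring at (256,140), level, with the gear below and the red tooth at (257,98). The scene crop shows the lens clear of the gauge. It needs to go about 23 mm forward and 45 mm down.

Call:
{"method": "play_rows", "body": {"targets": [[[0.012, 0, 0.01, 0], [0.023, 0, 0.022, 0], [0.023, 0, 0.034, 0], [0.023, 0, 0.042, 0], [0.023, 0, 0.0455, 0]]]}}

```text
t: 17.25
eef_pos: [0.5931, 0.0335, 0.3133]
ee_rot: [3.141, 0.001, 0.003]
force: [-0.2, 0.1, -0.5]
width: 0.0257
```

Call:
{"method": "play_rows", "body": {"targets": [[[0, 0, 0, 0], [0, 0, 0, 0], [0, 0, 0, 0], [0, 0, 0, 0]]]}}

```text
t: 17.75
eef_pos: [0.5934, 0.0335, 0.3145]
ee_rot: [-3.141, -0.0, 0.003]
force: [0.6, -0.2, -2.2]
width: 0.0258
```

```bash
cat >> m.py <<'E'
save('s6',cv2.resize(ims[2][100:292,230:400],(680,600) if 0 else (531,600),interpolation=cv2.INTER_CUBIC))
P=cloud('top',cams.grab_frame('top')[1],cams.camera_params('top'))
E
python3 m.py w6
```

```text
17.75 [0.59343883 0.03352044 0.31445871] [-1.79992503e+02 -2.61062334e-02  1.47421512e-01] [ 0.64098116 -0.16199482 -2.23742448] 0.025813590155143697
wrist mark 0
wrist ptr 0
wrist lensblack 4343 px 256.4 120.3 [0.6629 0.0338 0.1507] med [0.6661 0.0331 0.1512] min [ 0.626 -0.005  0.142] max [0.691 0.074 0.154]
   circle ((0.6520134210586548, 0.034122809767723083), 0.03963185101747513) plane slope/z [ 0.0122 -0.0015  0.1506]
wrist handle 2328 px 255.5 263.0 [0.5841 0.034  0.1516] med [0.5911 0.0343 0.1516] min [0.552 0.021 0.149] max [0.611 0.046 0.154]
top mark 0
top ptr 33 px 234.3 116.4 [ 0.7428 -0.0046  0.1403] med [ 0.7423 -0.0041  0.1416] min [ 0.734 -0.012  0.105] max [0.757 0.002 0.148]
top lensblack 6 px 231.7 146.8 [ 0.6561 -0.0009  0.1516] med [ 0.6556 -0.0017  0.1519] min [ 0.653 -0.002  0.149] max [0.662 0.001 0.154]
   circle ((0.6571208834648132, -0.0004412846465129405), 0.004665291402488947) plane slope/z [-0.3165 -0.8692  0.1232]
top handle 172 px 216.5 187.8 [0.5466 0.0347 0.1502] med [0.546  0.0348 0.1503] min [0.524 0.022 0.143] max [0.571 0.047 0.155]
scene mark 7 px 295.0 234.0 [0.6529 0.0304 0.0161] med [0.653  0.0304 0.0154] min [0.648 0.029 0.014] max [0.658 0.033 0.02 ]
scene ptr 27 px 314.2 244.3 [ 0.7418 -0.0059  0.1413] med [ 0.7426 -0.0049  0.1414] min [ 0.735 -0.013  0.137] max [0.748 0.    0.144]
scene lensblack 183 px 302.1 215.0 [0.6645 0.0263 0.146 ] med [0.6676 0.0161 0.1475] min [ 0.627 -0.006  0.134] max [0.692 0.073 0.153]
   circle ((0.6539009213447571, 0.034061744809150696), 0.04035826027393341) plane slope/z [0.0002 0.062  0.1464]
scene handle 0
```

View pics/s6.png

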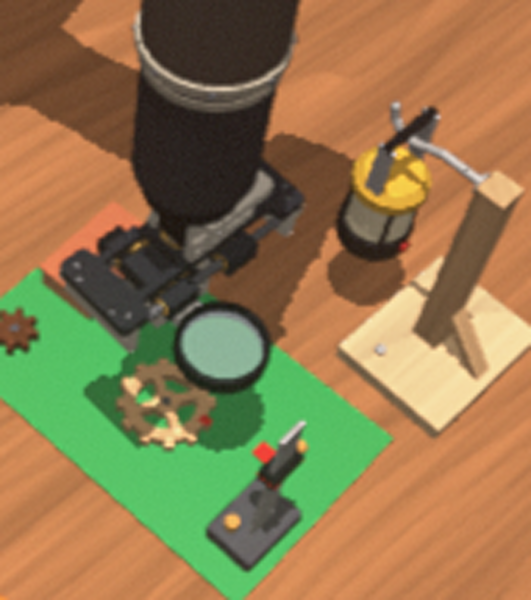

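View pics/w6.png

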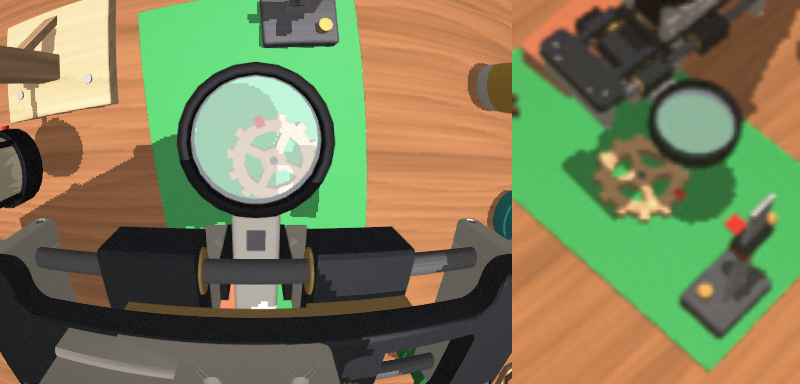

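The close scene view shows the lantern hanging upright on the hook with nothing touching it. The lens is over the gear and clear of the gauge, and the red tooth shows through it at wrist pixel (259,122). All measurements are inside tolerance, so I'm handing in.

```bash
python3 -c "
from station import arm,job_done
s=arm.get_state(); print(s['t'],s['qd'].round(3),s['width']); print(job_done())"
```

```text
17.95 [ 0.001  0.002 -0.001 -0.001  0.001  0.001] 0.025782269659610817
the job is handed in; nothing more can be done
None
```

I hung the yellow lantern on the hook and let go of it. I then gripped the magnifier by its handle and handed the job in at about 18 s, still holding it over the red-marked tooth. No verdict is reported, so what follows is from my own last checks.

- **Lantern:** it hangs upright and free on the hook in the last scene picture. I judged this by eye and did not measure the final distance from bar to hook seat.
- **Lens over the tooth:** the lens centre measured about (0.652, 0.034) m and the red mark about (0.653, 0.032) m, so they are roughly 2 mm apart against the 15 mm limit.
- **Height:** the lens centre is at about 0.1415 m and the pointer at 0.140–0.142 m, well within 7 mm.
- **Level and still:** the tilt is about 0.01 rad, the joints were at rest, and the grip held at a 25.8 mm opening on the 26 mm handle.
- **Other things on the bench:** the pointer and red mark read the same before and after. The glue bottle, pinion and sanding block were not measured again, but the arm never went near enough to touch them.

**Checks that disagreed:** the wrist and top cameras could not pick out the red mark by colour under or near the lens, so its position comes from the scene camera and the first pictures. A tilt fit to the scene camera's view of the lens ring gave 0.06 rad. I put that down to it seeing the side of the ring, and it is still within the 0.12 rad limit.

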